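Load the indexing drill fixture and hold its dial on the third click

TASK

Seat the two grey castings fully home in the nests of the drilling fixture that match their shapes, the round one in the round nest and the oblong one in the oblong nest, with the dial on its starting stop. Then take the black bar handle on top of the dial between the fingers and turn it clockwise (seen from above) by exactly three clicks, never clicking on past the third, so that the round casting comes under the drill bush. Finish while still gripping the handle and holding the dial on that third stop ready for the drill, and leave the tin, the brush and the spanner alone.

Things in the scene. Friction and masses are not known exactly. Their poses are not given: they have to be found in the camera images.
- round_casting_center (a point): Round grey iron casting, loose, standing upright on the plywood board: flange diameter 56, 10 thick, and above it a solid round boss, diameter 34, 34 tall; 44 high in all, 0.25 to 0.4 kg. This point is its centre, 22 above its underside and 22 below its top; z up. Grip it by the boss.
- oblong_casting_center (a point): Oblong grey iron casting, loose, standing upright on the plywood board: rectangular flange 70 (its x) by 46 (its y), 10 thick, and above it a solid square boss 34 by 34, sides parallel to the flange, 34 tall; 44 high in all, 0.3 to 0.5 kg. This point is its centre, 22 above its underside and 22 below its top; z up. Grip it by the boss.
- board: Plywood set-down board 240 (x) by 150 (y) by 12 thick, fixed to the bench; origin in the middle of its underside, on the bench.
- fixture: Green cast base of the hand-indexed drilling fixture, bolted to the bench; it does not move. Origin on the bench, on the dial's vertical axis; z up. On it turns the steel dial: top face 50 above the bench, radius 119, with a scalloped rim of radius 128 beneath.
- round_nest (a point): Round nest on the dial: aluminium plate 76 by 76, 7 high, with a round pocket of diameter 59, mouth chamfered 2. This point is the centre of the pocket's floor (the dial's top face), 50 above the bench, 85 from the dial's axis; it turns with the dial. A seated casting's underside lies on that floor, its centre 22 above this point.
- oblong_nest (a point): Oblong nest on the dial, opposite the round one: aluminium plate 94 by 66, 7 high, with a rectangular pocket 73 (along this frame's x) by 49 (its y), mouth chamfered 2. This point is the centre of the pocket's floor, 50 above the bench, 85 from the dial's axis; it turns with the dial. A seated casting's centre is 22 above this point; it fits either way round.
- handle_grip (a point): Centre of the black bar handle, on the dial's axis, 127 above the bench: bar 60 long (along this frame's x), 16 thick (its y: grip it across this), 26 tall (114 to 140 above the bench), a white line on one end of its top, on a 12 thick steel neck (26 thick below 84). It turns with the dial. At the start the bar lies along the base's x axis, square to the line through both nests.
- drill_bush (a point): Steel drill bush in the end of the bush arm, diameter 28, from 98 to 114 above the bench, fixed to the base; this point is the centre of its lower face, 85 from the dial's axis. A seated casting passes 4 below it.
- dial (a joint): Angle of the dial with its nests and handle, in rad; 0 at the start, on a stop, and growing clockwise seen from above. Stops every 0.393 (22.5 deg): clicks one, two and three at 0.393, 0.785 and 1.178. Leaving a stop takes about 0.25 N m, falling to almost nothing half-way; beyond half-way the plunger pulls the dial into the next stop.
- grease_tin: Bystander: closed tin, 70 diameter, 85 high, loose on the bench; origin in the middle of its underside.
- chip_brush: Bystander: hand brush lying on the bench, along its x; loose.
- spanner: Bystander: steel spanner lying on the bench, along its x; loose.
- bush_post (a point): Green upright post of the base, 34 by 40, 112 high, 170 from the dial's axis, 22.5 deg anticlockwise from the base's x axis; this point is the centre of its top. It carries the level bush arm: 26 wide, 100 to 112 above the bench, reaching in to 65 from the dial's axis.
- plunger_block (a point): Green block, 30 by 34, 48 high, 172 from the dial's axis, 45 deg clockwise from the base's x axis; this point is the centre of its top. It holds the spring ball plunger (rod and black button out to 206 from the axis) whose ball clicks into the dial's scalloped rim.
Not all that is in view belongs to the job. What is shaped like the part that bears round_casting_center but green or orange is not meant.

How it is judged:
By the outcome, as a careful person would: the job done as asked, in the order asked, and still so for the second after the job is handed in, while the arm keeps its last pose, push and grip.
It also fails if it takes over 72 s, if anything falls off the work surface, if the arm or the gripper's body presses on something with over 40 N, if the wrist force passes 120 N, or if a joint passes its speed limit or range.

ROBOT

A 6-joint arm with a two-finger parallel gripper is mounted at the origin on the work surface. World frame = base frame: x ahead of the robot, y to its left, z up, the work surface at z = 0. Lengths are in m, angles in rad, forces in N, time in s.
With the tool pointing down it reaches from about 0.35 to 0.775 m from the base axis. Payload 7.3 kg.
Tool frame: the origin (TCP) lies between the finger pads; the fingertips stand 8 mm ahead of it and the grasp point (between the pads) lies 11 mm behind it (robot.nose_length is the distance from the TCP to the fingertips, in m); z points along the fingers, y is the line along which they close (so a half turn about z gives the same grasp; the last joint's range is limited). The gripper opens to 92 mm and grips with 3 to 60 N. Pads are 19 mm wide; open, the fingers measure 130 mm over their backs; the gripper's body (75 mm by 190 mm) begins 47 mm behind the grasp point.
Start: joints at [1.171, 0.342, 1.524, -0, 1.275, -0.146], TCP at [0.132, 0.508, 0.235] pointing down, gripper open.
Joint ranges: [-2.53, 2.53], [-0.77, 2.02], [0.04, 2.7], [-1, 4.14], [0.28, 2.66], [-3.11, 3.11]. Speed limits (rad/s): [2.57, 2.57, 3.14, 3.14, 3.14, 3.14].

INTERFACE

Orientations are given as [roll, pitch, yaw] about the fixed x, y, z axes, in that order (R = Rz(yaw) Ry(pitch) Rx(roll)).
In Python, from cell import robot gives the robot as it stands. The module is installed in compiled form; this text tells all that it offers.
- The arm moves only by the shell command python3 -m jog 'ROWS' [FORCE]. ROWS is JSON, a list that holds one entry, the list of rows, each a list of 5 numbers: the gripper's target within -1 to 1 (fully open at 1, half-way at 0, shut at -1), then the shift along the tool's x, y, z in m, then the turn about the tool's z in rad. A call has 1 to 5 rows; each row is the pose to reach, as a shift and turn from the pose commanded when the call began, along the tool's axes at that moment; what a row does not reach only later rows make up. A row lasts 1/12 s, in which the tool goes at most 41.7 mm and 7.16 degrees, less where a joint would pass 70% of its speed; a pose out of reach is approached as far as the arm can. A call with a gripper value outside its range is refused whole. The fingers move at their own pace and stop on an object; FORCE is the grip in N (left out, the last holds). Time passes only in rows, so rows that repeat a pose let the fingers close. It gives the time, the measured TCP pose, the force, the opening and the grip force at its end, in the units of the state.
- robot.observe(): the state, without advancing time (a new reading comes with each control period).
- robot.read_camera(name): name is "scene" or "top" or "wrist"; returns the picture (420x560x3 uint8, red, green, blue); there is no depth.
- robot.camera_model(name): a dict with "camera_matrix" (3x3 intrinsics, pixels), "position" and "attitude" of the camera in the world; the wrist camera has in their place "mount" (4x4, takes a point from camera to tool coordinates, whose origin is the TCP and whose axes are the flange's). Camera axes: x right, y down, z forward; pixel columns grow to the right and rows downward; lengths in m; the calibration is good to about 2 mm. A picture is of the moment at which its call begins: read the wrist's pose just before it. camera_model takes no time and is no camera call.
- robot.hand_in(): hands the job in; it is judged then, once.
The state is a dict: "time": time; "qpos": joint angles; "qvel": joint speeds; "joint_efforts": joint torques, N m; "tool_pos": TCP position; "tool_rot": TCP orientation; "contact_force": force on the tool from outside, world axes, zero at the start; "torque": the same for the moment, N m; "opening": finger opening in m; "grip_force": force on a finger pad.
Only numpy, scipy, OpenCV 4.12 (cv2) and the standard library are available. Lean on these libraries where they do the work, as an engineer would, in place of code of your own. Each camera call takes 0.05 s, during which the arm holds its last target. There are 200 camera calls.

## Working session

There is one attempt and no reset: what is moved stays moved. The work goes in short steps, Python scripts to look and compute and a shell command to move; the robot and the scene stay as the last step left them, time stands still between calls to the robot, and variables do not carry over. Pictures are saved under pics/ and viewed, at most 10 in all, crops included, and the job is handed in when it is done.

```bash
mkdir -p pics; python3 - <<'E'
from cell import robot
import cv2,numpy as np
s=robot.observe();print(s)
for n in("top","scene"):
    m=robot.camera_model(n);print(n,m)
    cv2.imwrite(f"pics/{n}0.png",robot.read_camera(n)[:,:,::-1])
print(robot.camera_model("wrist"))
E
```

```text
{'time': 0.0, 'qpos': array([ 1.17096567e+00,  3.42712410e-01,  1.52502111e+00, -3.49444907e-05,
        1.27540719e+00, -1.46008460e-01]), 'qvel': array([ 0.00084969,  0.00048324,  0.00162781, -0.00109323,  0.00086535,
        0.00021306]), 'joint_efforts': array([ 5.67388270e-04, -4.31236911e+01, -2.44222695e+01,  7.18102790e-02,
        5.57763828e-02, -1.50990586e-04]), 'tool_pos': array([0.13166534, 0.50780692, 0.23404888]), 'tool_rot': array([-3.14005621e+00, -1.92167128e-04,  2.88778051e+00]), 'contact_force': array([-0.46689467,  0.36227635,  0.17880769]), 'torque': array([0.00345526, 0.00043723, 0.03033918]), 'grip_force': 0.0, 'opening': 0.0916455033891729}
top {'camera_matrix': array([[392.37487294,   0.        , 285.01593183],
       [  0.        , 392.37487294, 212.04855856],
       [  0.        ,   0.        ,   1.        ]]), 'position': array([ 0.42895406, -0.02897197,  1.11597472]), 'attitude': array([-3.07580756,  0.0123117 , -1.58253035])}
scene {'camera_matrix': array([[480.54963416,   0.        , 278.04064125],
       [  0.        , 480.54963416, 206.4492144 ],
       [  0.        ,   0.        ,   1.        ]]), 'position': array([ 0.94899619, -0.65061997,  1.23720529]), 'attitude': array([-2.54619628,  0.01226933,  0.5952564 ])}
{'camera_matrix': array([[319.03572122,   0.        , 278.13840209],
       [  0.        , 319.03572122, 211.29759635],
       [  0.        ,   0.        ,   1.        ]]), 'mount': array([[ 6.05611369e-04, -9.69463959e-01, -2.45233083e-01,
         6.58207639e-02],
       [ 9.99999812e-01,  6.11092201e-04,  5.37423010e-05,
         5.16011411e-04],
       [ 9.77588008e-05, -2.45233070e-01,  9.69464147e-01,
        -1.50931080e-01],
       [ 0.00000000e+00,  0.00000000e+00,  0.00000000e+00,
         1.00000000e+00]])}
```

View pics/top0.png

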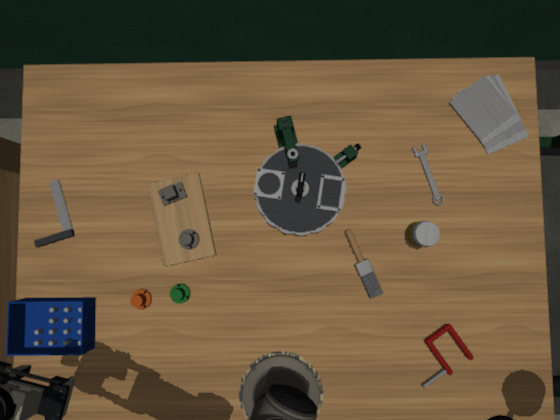

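View pics/scene0.png

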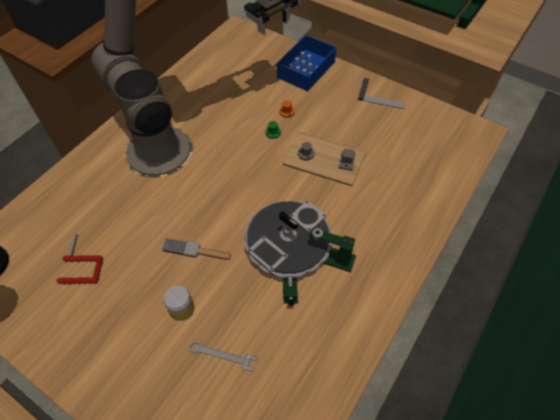

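Candidates for the round casting (top view): grey on the board (189,239), green (180,293), orange (141,299). I choose the grey one. The oblong one is at (173,193), the dial hub at about (300,188), the round nest at (269,183), the oblong nest at (331,194) and the bush at (293,154). I'll check this in a crop.

```bash
cat > h.py <<'E'
import numpy as np,cv2
from cell import robot
from scipy.spatial.transform import Rotation as R
def cam(n,s=None):
    m=robot.camera_model(n);K=m["camera_matrix"]
    if n=="wrist":
        s=s or robot.observe();T=np.eye(4);T[:3,:3]=R.from_euler("xyz",s["tool_rot"]).as_matrix();T[:3,3]=s["tool_pos"]
        T=T@m["mount"];return K,T[:3,:3],T[:3,3]
    return K,R.from_euler("xyz",m["attitude"]).as_matrix(),np.array(m["position"])
def ray(c,px,z):
    K,Rm,p=c;px=np.atleast_2d(px).astype(float)
    d=np.c_[px,np.ones(len(px))]@np.linalg.inv(K).T@Rm.T
    return (p+d*((z-p[2])/d[:,2])[:,None])
def proj(c,P):
    K,Rm,p=c;q=(np.atleast_2d(P)-p)@Rm@K.T
    return q[:,:2]/q[:,2:]
E
python3 - <<'E'
from h import *
im=cv2.imread("pics/top0.png")
c=cam("top")
for n,px,z in[("round",(189,239),.056),("obl",(173,193),.056),("hub",(300,188),.127),("rn",(269,183),.05),("on",(331,194),.05),("bush",(293,154),.114),("tin",(426,235),.085)]:print(n,ray(c,px,z)[0].round(3))
cr=im[110:275,130:360]
cv2.imwrite("pics/crop.png",cv2.resize(cr,None,fx=3.45,fy=3.45,interpolation=cv2.INTER_CUBIC))
E
```

```text
round [0.429 0.244 0.056]
obl [0.555 0.288 0.056]
hub [ 0.555 -0.056  0.127]
rn [0.58  0.026 0.05 ]
on [ 0.547 -0.143  0.05 ]
bush [ 0.645 -0.04   0.114]
tin [ 0.432 -0.385  0.085]
```

View pics/crop.png

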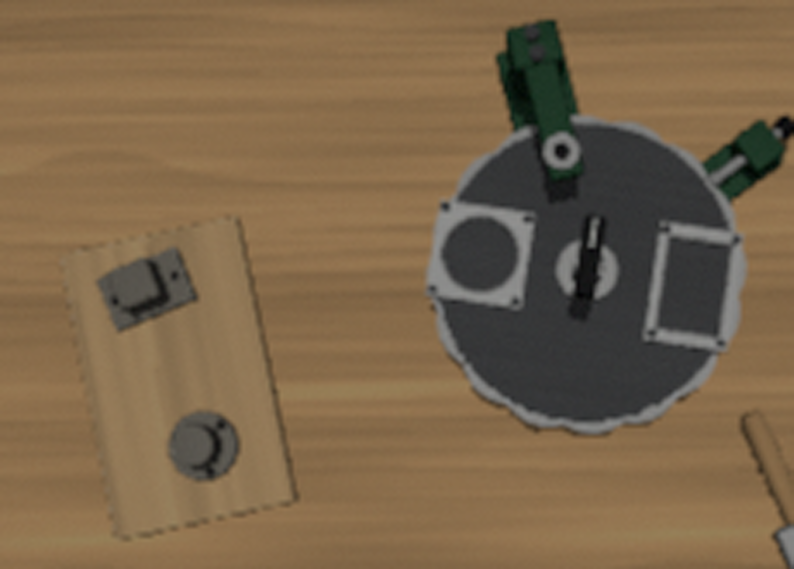

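The crop shows the round grey casting at crop (203,445) and the oblong at (147,287), both on the board. The round nest is at (480,254), the oblong nest at (691,287), and the fixture yaw is about -8.5°. I'll move over the castings with the tool turned to a yaw of about 81°.

```bash
python3 -m jog '[[[1,-0.036,-0.018,0,0],[1,-0.072,-0.036,0,0],[1,-0.108,-0.055,0,0],[1,-0.144,-0.073,0,0],[1,-0.18,-0.092,0,0]]]'
python3 -m jog '[[[1,-0.036,-0.018,0,0.12],[1,-0.072,-0.036,0,0.24],[1,-0.108,-0.054,0,0.36],[1,-0.14,-0.072,0,0.48],[1,-0.174,-0.089,0,0.6]]]'
python3 -m jog '[[[1,0,0,0,0.12],[1,0,0,0,0.24],[1,0,0,0,0.36],[1,0,0,0,0.43],[1,0,0,0,0.43]]]'
python3 -m jog '[[[1,0,0,0,0.12],[1,0,0,0,0.24],[1,0,0,0,0.36],[1,0,0,0,0.43],[1,0,0,0,0.43]]]'
python3 - <<'E'
from h import *
s=robot.observe();print(s["tool_pos"],s["tool_rot"],s["time"],s["qpos"])
cv2.imwrite("pics/w1.png",robot.read_camera("wrist")[:,:,::-1])
c=cam("wrist",s)
print(proj(c,[[.429,.244,.056],[.555,.288,.056]]))
E
```

```text
time: 0.52
tool_pos: [0.2838, 0.3725, 0.2345]
tool_rot: [-3.141, -0.0, 2.888]
contact_force: [1.5, 0.3, 0.1]
opening: 0.0919
grip_force: 0.0
time: 0.93
tool_pos: [0.4298, 0.2424, 0.2345]
tool_rot: [-3.141, -0.0, 2.281]
contact_force: [-0.6, 0.5, 0.6]
opening: 0.0919
grip_force: 0.0
time: 1.35
tool_pos: [0.4289, 0.2439, 0.2343]
tool_rot: [-3.141, -0.0, 1.855]
contact_force: [1.0, 0.2, -0.1]
opening: 0.0919
grip_force: 0.0
time: 1.77
tool_pos: [0.4288, 0.2441, 0.2345]
tool_rot: [-3.141, 0.0, 1.428]
contact_force: [-0.9, 0.1, 0.7]
opening: 0.0919
grip_force: 0.0
[0.42882921 0.24414292 0.23454137] [-3.14122111e+00  1.39921133e-04  1.42793312e+00] 1.7667 [3.62070771e-01 2.84717068e-01 1.60767001e+00 6.03633980e-05
 1.24959844e+00 5.04914939e-01]
[[278.56896222 195.43125933]
 [396.55799769 135.43681852]]
```

View pics/w1.png

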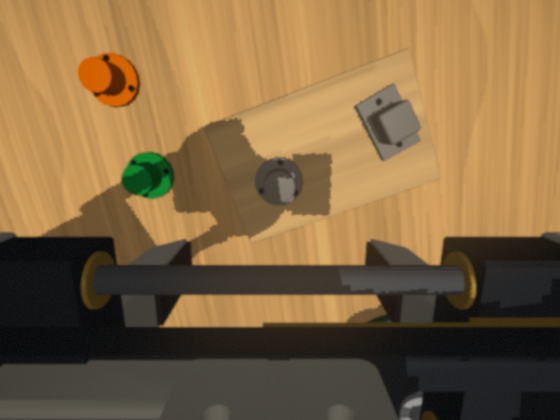

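The wrist view shows the round casting at (279,182) and the oblong at (390,122), with the green and orange decoys well apart. I'll measure the flange outlines by saturation mask on the flange-top plane.

```bash
cat >> h.py <<'E'
def blobs(im,boxes,z,c,smax=60):
    hsv=cv2.cvtColor(im,cv2.COLOR_BGR2HSV);out=[]
    for (x0,y0,x1,y1) in boxes:
        m=np.zeros(im.shape[:2],np.uint8);m[y0:y1,x0:x1]=(hsv[y0:y1,x0:x1,1]<smax)*255
        m=cv2.morphologyEx(m,cv2.MORPH_OPEN,np.ones((3,3)))
        k=max(cv2.findContours(m,cv2.RETR_EXTERNAL,cv2.CHAIN_APPROX_NONE)[0],key=cv2.contourArea)
        out.append((k,ray(c,k[:,0],z)[:,:2]))
    return out
E
python3 - <<'E'
from h import *
im=cv2.imread("pics/w1.png");s=robot.observe()
c=cam("wrist",s)
hsv=cv2.cvtColor(im,cv2.COLOR_BGR2HSV)
print(hsv[182,255:305:5,1],hsv[210,255:310:6,1],hsv[90:165:6,380,1])
for k,w in blobs(im,[(245,145,315,215),(345,70,430,170)],.022,c):
    q=(w*1000).astype(np.float32)
    print(cv2.boundingRect(k),"circ",cv2.minEnclosingCircle(q),"rect",cv2.minAreaRect(q),"ell",cv2.fitEllipse(q))
E
```

```text
[92 49 46 55 57 43 42 41 54 61] [124 124 125 124 124 123 126 124 128 125] [103  44  71  46  57  53  85  85  81  47  45  93 124]
(257, 159, 41, 44) circ ((430.7250671386719, 253.1283721923828), 26.364858627319336) rect ((428.2914733886719, 254.52114868164062), (49.126304626464844, 45.794349670410156), 77.19833374023438) ell ((429.5661315917969, 252.59825134277344), (44.358585357666016, 47.815643310546875), 18.898754119873047)
(358, 86, 61, 73) circ ((558.64697265625, 301.1113586425781), 39.138092041015625) rect ((560.8387451171875, 302.2645568847656), (50.437217712402344, 67.47003173828125), 22.3855037689209) ell ((561.0609130859375, 300.216552734375), (50.84593963623047, 73.93521881103516), 27.440372467041016)
```

```bash
python3 - <<'E'
from h import *
im=cv2.imread("pics/w1.png");s=robot.observe()
c=cam("wrist",s)
for k,w in blobs(im,[(245,145,315,215),(345,70,430,170)],.022,c,102):
    q=(w*1000).astype(np.float32)
    print(cv2.boundingRect(k),"circ",cv2.minEnclosingCircle(q),"rect",cv2.minAreaRect(q),"ell",cv2.fitEllipse(q))
E
```

```text
(255, 157, 48, 48) circ ((430.6949462890625, 253.212890625), 28.108158111572266) rect ((430.3084411621094, 254.0267333984375), (54.319419860839844, 54.1526985168457), 82.06775665283203) ell ((430.36383056640625, 253.4477996826172), (54.20513916015625, 54.50361251831055), 19.050477981567383)
(356, 84, 65, 77) circ ((558.1077880859375, 300.6383361816406), 40.89218521118164) rect ((560.911865234375, 302.0565490722656), (53.27668762207031, 70.23970031738281), 22.258516311645508) ell ((559.6795654296875, 301.13079833984375), (57.24699783325195, 80.45651245117188), 24.954891204833984)
```

```bash
python3 -m jog '[[[0.2,0.009,0,0.03,0],[0.2,0.009,0,0.065,0],[0.2,0.009,0,0.1,0],[0.2,0.009,0,0.13,0],[0.2,0.009,0,0.15,0]]]' 40
python3 -m jog '[[[0.2,0,0,0.02,0],[0.2,0,0,0.04,0],[0.2,0,0,0.05,0],[0.2,0,0,0.05,0],[0.2,0,0,0.05,0]]]'
python3 -m jog '[[[-1,0,0,0,0],[-1,0,0,0,0],[-1,0,0,0,0],[-1,0,0,0,0],[-1,0,0,0,0]]]' 40
python3 -m jog '[[[-1,0,0,0,0],[-1,0,0,0,0],[-1,0,0,0,0],[-1,0,0,0,0],[-1,0,0,0,0]]]' 40
```

```text
time: 2.23
tool_pos: [0.4288, 0.2525, 0.0819]
tool_rot: [-3.138, 0.002, 1.432]
contact_force: [-0.6, -0.4, 0.4]
opening: 0.0628
grip_force: 0.0
time: 2.65
tool_pos: [0.4303, 0.2531, 0.0348]
tool_rot: [-3.141, 0.0, 1.429]
contact_force: [-0.0, 0.2, 0.0]
opening: 0.0551
grip_force: 0.0
time: 3.07
tool_pos: [0.4307, 0.2532, 0.0355]
tool_rot: [3.14, -0.001, 1.428]
contact_force: [0.6, -0.2, 4.6]
opening: 0.0331
grip_force: 40.0
time: 3.48
tool_pos: [0.4308, 0.2532, 0.0355]
tool_rot: [3.14, -0.001, 1.428]
contact_force: [0.3, 0.2, 5.7]
opening: 0.0329
grip_force: 40.0
```

```bash
python3 -m jog '[[[-1,0,0,-0.03,0],[-1,0,0,-0.07,0],[-1,0,0,-0.11,0],[-1,0,0,-0.15,0],[-1,0,0,-0.19,0]]]' 40
python3 -m jog '[[[-1,-0.02,0.018,-0.01,0],[-1,-0.04,0.036,-0.01,0],[-1,-0.06,0.054,-0.01,0],[-1,-0.08,0.072,-0.01,0],[-1,-0.1,0.09,-0.01,0]]]'
python3 -m jog '[[[-1,-0.025,0.022,0,0],[-1,-0.05,0.044,0,0],[-1,-0.075,0.066,0,0],[-1,-0.09,0.08,0,0],[-1,-0.104,0.09,0,0]]]'
python3 -m jog '[[[-1,0,0,0,0],[-1,0,0,0,0]]]'
python3 - <<'E'
from h import *
s=robot.observe();print(s["tool_pos"],s["tool_rot"],s["time"],s["opening"],s["contact_force"])
cv2.imwrite("pics/w2.png",robot.read_camera("wrist")[:,:,::-1])
c=cam("wrist",s)
print(proj(c,[[.58,.026,.05],[.547,-.143,.05],s["tool_pos"]]))
E
```

```text
time: 3.9
tool_pos: [0.4295, 0.2527, 0.2263]
tool_rot: [-3.14, 0.001, 1.428]
contact_force: [0.6, 0.9, -3.8]
opening: 0.0332
grip_force: 40.0
time: 4.32
tool_pos: [0.5052, 0.1401, 0.2344]
tool_rot: [-3.141, 0.0, 1.428]
contact_force: [0.6, -0.1, -4.3]
opening: 0.0337
grip_force: 40.0
time: 4.73
tool_pos: [0.58, 0.0235, 0.2337]
tool_rot: [-3.14, 0.0, 1.426]
contact_force: [0.1, 0.4, -2.9]
opening: 0.0332
grip_force: 40.0
time: 4.9
tool_pos: [0.5791, 0.0248, 0.2338]
tool_rot: [-3.14, -0.0, 1.426]
contact_force: [0.1, 0.5, -3.4]
opening: 0.0332
grip_force: 40.0
[0.57905273 0.0248068  0.23376532] [-3.13952996e+00 -2.28958666e-04  1.42609459e+00] 4.9 0.033249641535448377 [ 0.11826589  0.45894148 -3.42284589]
[[279.40344393 193.20561802]
 [272.26908272 334.19168423]
 [278.29984694 264.5096792 ]]
```

View pics/w2.png

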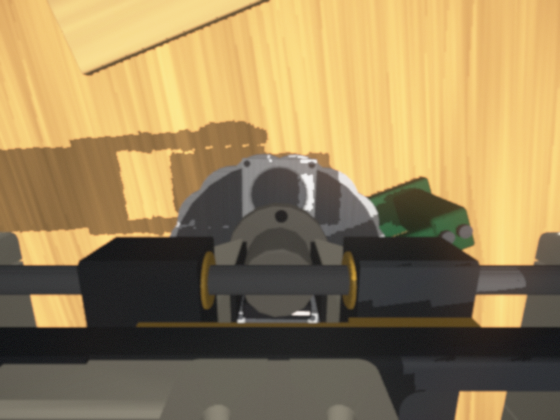

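The nest is partly hidden by the held casting, with its pocket at about (279,193). I'll back off along -x of the tool and fit the pocket circle.

```bash
python3 -m jog '[[[-1,-0.03,0,0,0],[-1,-0.06,0,0,0],[-1,-0.07,0,0,0],[-1,-0.07,0,0,0],[-1,-0.07,0,0,0]]]'
python3 - <<'E'
from h import *
s=robot.observe();print(s["tool_pos"],s["tool_rot"],s["time"])
im=robot.read_camera("wrist")[:,:,::-1].copy()
cv2.imwrite("pics/w3.png",im)
c=cam("wrist",s)
p=proj(c,[[.58,.026,.05]])[0].astype(int);print(p)
cv2.imwrite("pics/w3c.png",cv2.resize(im[60:260,160:420],None,fx=3,fy=3,interpolation=cv2.INTER_CUBIC))
E
```

```text
time: 5.37
tool_pos: [0.5691, -0.043, 0.2348]
tool_rot: [-3.141, -0.001, 1.427]
contact_force: [0.6, 0.6, -2.6]
opening: 0.0333
grip_force: 40.0
[ 0.56907332 -0.04301307  0.23477447] [-3.14131825e+00 -9.01133577e-04  1.42744012e+00] 5.3667
[279 126]
```

View pics/w3c.png

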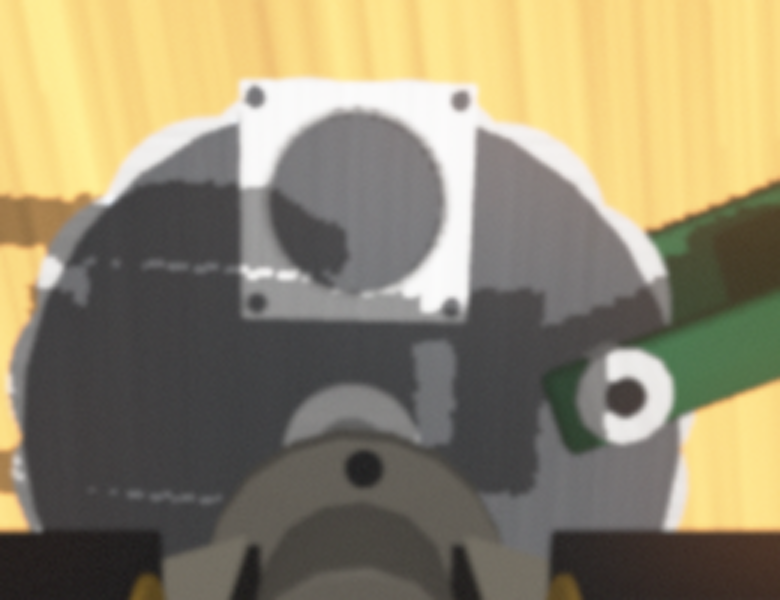

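The crop shows the round pocket centred at about (357,202), with its edges at x 268 and 445 and y 109 and 293. The plate corners are clear, the bush is at (625,397), and the far flange edge of the held casting is at (357,432).

```bash
python3 - <<'E'
from h import *
s=robot.observe();c=cam("wrist",s)
f=lambda a:np.array(a,float)/3+[160-.33,60-.33]
print("holes",ray(c,f([(255,97),(461,100),(451,308),(257,303)]),.057).mean(0))
e=ray(c,f([(268,200),(445,200),(357,109),(357,293)]),.057);print("pocket",e[:2].mean(0),e[2:].mean(0),np.ptp(e[:2,0]),np.ptp(e[2:,1]))
n=np.array([e[:2].mean(0)[0],e[2:].mean(0)[1]])
h=ray(c,f([(255,97),(461,100),(451,308),(257,303)]),.057)
print("plate yaw",[np.degrees(np.arctan2(*(b-a)[1::-1])) for a,b in((h[0],h[1]),(h[3],h[2]))],[np.degrees(np.arctan2(*(b-a)[1::-1]))-90 for a,b in((h[3],h[0]),(h[2],h[1]))])
b=ray(c,f([(625,397)]),.114)[0,:2];print("bush",b)
d=b-n;psi=np.arctan2(d[1],d[0])+np.radians(33.75);print("chord",np.hypot(*d),"(94.4)",np.degrees(psi),"axis",n-.085*np.array([-np.sin(psi),np.cos(psi)]))
# held flange far edge
z=s["tool_pos"][2]-.0135
p=ray(c,f([(357,432)]),z)[0]
Rm=R.from_euler("xyz",s["tool_rot"]).as_matrix();print("held far edge tool",Rm.T@(p-s["tool_pos"]))
# top view
im=cv2.imread("pics/top0.png");ct=cam("top")
g=lambda a:np.array(a,float)/3.45+[130-.36,110-.36]
print("top: round",ray(ct,g([(480,254)]),.053),"obl",ray(ct,g([(691,287)]),.053),"bush",ray(ct,g([(561,151)]),.114))
E
```

```text
holes [0.578885   0.02558681 0.057     ]
pocket [0.57926139 0.02704234 0.057     ] [0.57928804 0.0260351  0.057     ] 0.05816130154862165 0.0584927177412401
plate yaw [np.float64(-8.91765922928631), np.float64(-9.585632806851308)] [np.float64(-9.007817756956939), np.float64(-9.497168930795993)]
bush [ 0.64805215 -0.0389678 ]
chord 0.09464430840620082 (94.4) -9.628316259991543 axis [ 0.56504463 -0.05776755]
held far edge tool [0.02870687 0.00017457 0.01352617]
top: round [[0.57843506 0.02671501 0.053     ]] obl [[ 0.54999469 -0.13949151  0.053     ]] bush [[ 0.64673178 -0.03788363  0.114     ]]
```

```bash
python3 -m jog '[[[-1,0.03,0,0,0.02],[-1,0.06,0,0,0.02],[-1,0.07,0,0.01,0.02],[-1,0.07,0,0.04,0.02],[-1,0.07,0,0.08,0.02]]]'
python3 -m jog '[[[-1,0,0,0.03,0],[-1,0,0,0.05,0],[-1,0,0,0.065,0],[-1,0,0,0.07,0],[-1,0,0,0.07,0]]]'
python3 -m jog '[[[-1,0,0,0,0],[-1,0,0,0,0]]]'
python3 - <<'E'
from h import *
s=robot.observe();print(s["tool_pos"],s["tool_rot"],s["opening"],s["contact_force"],s["torque"])
E
```

```text
time: 5.83
tool_pos: [0.5815, 0.028, 0.1568]
tool_rot: [3.134, -0.001, 1.412]
contact_force: [1.0, -1.2, -2.7]
opening: 0.0333
grip_force: 40.0
time: 6.25
tool_pos: [0.5785, 0.0266, 0.0833]
tool_rot: [-3.139, -0.0, 1.409]
contact_force: [0.7, 0.2, -2.9]
opening: 0.0335
grip_force: 40.0
time: 6.42
tool_pos: [0.5803, 0.0258, 0.0861]
tool_rot: [3.139, -0.0, 1.408]
contact_force: [-0.1, 0.6, -2.1]
opening: 0.0331
grip_force: 40.0
[0.58030743 0.02582897 0.08608732] [ 3.13900801e+00 -3.69209512e-04  1.40833650e+00] 0.03314448894347067 [-0.13866503  0.56127282 -2.13518766] [-0.11855394  0.03776003  0.04482638]
```

```bash
python3 -m jog '[[[-1,0,-0.0005,0.003,0],[-1,0,-0.0005,0.006,0],[-1,0,-0.0005,0.008,0],[-1,0,-0.0005,0.008,0]]]'
python3 -m jog '[[[-1,0,0,0.001,0],[-1,0,0,0.002,0],[-1,0,0,0.003,0],[-1,0,0,0.003,0]]]'
python3 -m jog '[[[-1,0,0,0.0005,0],[-1,0,0,0.001,0],[-1,0,0,0.001,0],[-1,0,0,0.001,0]]]'
```

```text
time: 6.75
tool_pos: [0.5786, 0.0255, 0.0764]
tool_rot: [-3.141, -0.0, 1.408]
contact_force: [-0.8, -0.3, -3.5]
opening: 0.0332
grip_force: 40.0
time: 7.08
tool_pos: [0.5789, 0.0255, 0.0737]
tool_rot: [3.142, -0.0, 1.408]
contact_force: [0.8, -0.5, -2.5]
opening: 0.0333
grip_force: 40.0
time: 7.42
tool_pos: [0.579, 0.0255, 0.0735]
tool_rot: [3.141, -0.0, 1.408]
contact_force: [-2.7, -0.8, 5.7]
opening: 0.0333
grip_force: 40.0
```

```bash
python3 -m jog '[[[0.2,0,0,0,0],[0.2,0,0,0,0],[0.2,0,0,0,0],[0.2,0,0,-0.02,0],[0.2,0,0,-0.06,0]]]'
python3 -m jog '[[[0.2,0,0,-0.04,0],[0.2,0,0,-0.08,0],[0.2,0.02,-0.005,-0.1,0],[0.2,0.055,-0.012,-0.1,0],[0.2,0.095,-0.022,-0.1,0]]]'
python3 -m jog '[[[0.2,0.04,-0.01,0,-0.12],[0.2,0.08,-0.02,0,-0.24],[0.2,0.12,-0.03,0,-0.36],[0.2,0.15,-0.038,0,-0.48],[0.2,0.173,-0.043,0,-0.6]]]'
python3 -m jog '[[[0.2,0,0,0,-0.12],[0.2,0,0,0,-0.24],[0.2,0,0,0,-0.36],[0.2,0,0,0,-0.42],[0.2,0,0,0,-0.42]]]'
python3 - <<'E'
from h import *
s=robot.observe();print(s["tool_pos"],s["tool_rot"],s["time"])
im=robot.read_camera("wrist")[:,:,::-1].copy()
cv2.imwrite("pics/w4.png",im)
c=cam("wrist",s)
p=proj(c,[[.558,.3005,.022]])[0].astype(int);print(p)
t=im[p[1]-70:p[1]+70,p[0]-90:p[0]+90];cv2.imwrite("pics/w4c.png",cv2.resize(t,None,fx=4,fy=4,interpolation=cv2.INTER_CUBIC))
k,w=blobs(im,[(p[0]-60,p[1]-60,p[0]+60,p[1]+60)],.022,c,102)[0]
q=(w*1000).astype(np.float32);print(cv2.boundingRect(k),cv2.minAreaRect(q))
E
```

```text
time: 7.83
tool_pos: [0.576, 0.0257, 0.1287]
tool_rot: [-3.132, 0.001, 1.408]
contact_force: [1.2, -0.0, 1.3]
opening: 0.0548
grip_force: 0.0
time: 8.25
tool_pos: [0.5739, 0.1224, 0.2349]
tool_rot: [3.137, -0.001, 1.404]
contact_force: [0.6, 0.6, 0.3]
opening: 0.055
grip_force: 0.0
time: 8.67
tool_pos: [0.5573, 0.3037, 0.2325]
tool_rot: [3.141, -0.001, 2.016]
contact_force: [0.9, -0.4, -0.7]
opening: 0.0551
grip_force: 0.0
time: 9.08
tool_pos: [0.5583, 0.3007, 0.2324]
tool_rot: [-3.142, -0.0, 2.43]
contact_force: [0.8, 0.0, -0.3]
opening: 0.0554
grip_force: 0.0
[0.55825498 0.3007062  0.23244726] [-3.14153711e+00 -9.94618145e-05  2.43016017e+00] 9.0833
[277 189]
(249, 155, 60, 70) ((558.6088256835938, 300.6966552734375), (46.31861114501953, 70.10993957519531), 22.096664428710938)
```

View pics/w4c.png

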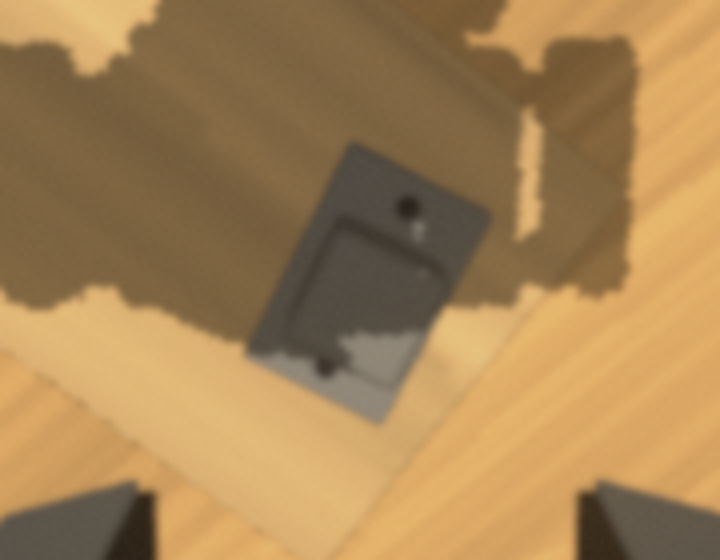

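The crop shows the oblong flange whole: 46×70 mm at (0.5586, 0.3007), with its long axis at −67.9°. I turned the wrong way (a positive turn lowers yaw), so I need +2.044 to reach yaw 0.386.

```bash
python3 -m jog '[[[0.2,0,0,0,0.12],[0.2,0,0,0,0.24],[0.2,0,0,0,0.36],[0.2,0,0,0,0.48],[0.2,0,0,0,0.6]]]'
python3 -m jog '[[[0.2,0,0,0.02,0.12],[0.2,0,0,0.04,0.24],[0.2,0,0,0.06,0.36],[0.2,0,0,0.08,0.48],[0.2,0,0,0.1,0.6]]]'
python3 -m jog '[[[0.2,0,0,0,0.12],[0.2,0,0,0,0.24],[0.2,0,0,0,0.36],[0.2,0,0,0,0.48],[0.2,0,0,0,0.6]]]'
python3 -m jog '[[[0.2,0,0,0,0.12],[0.2,0,0,0,0.24],[0.2,0,0,0,0.244],[0.2,0,0,0,0.244]]]'
```

```text
time: 9.55
tool_pos: [0.5583, 0.3005, 0.2326]
tool_rot: [3.142, -0.0, 1.819]
contact_force: [0.8, 0.6, 1.4]
opening: 0.0551
grip_force: 0.0
time: 9.97
tool_pos: [0.5583, 0.3005, 0.1319]
tool_rot: [3.141, -0.0, 1.219]
contact_force: [-0.1, 0.3, -0.3]
opening: 0.0551
grip_force: 0.0
time: 10.38
tool_pos: [0.5584, 0.3005, 0.1326]
tool_rot: [-3.142, -0.0, 0.619]
contact_force: [0.2, 0.2, -0.6]
opening: 0.0553
grip_force: 0.0
time: 10.72
tool_pos: [0.5583, 0.3005, 0.1327]
tool_rot: [-3.142, -0.0, 0.385]
contact_force: [0.2, 0.4, -0.5]
opening: 0.055
grip_force: 0.0
```

Descend, grip, and lift clear.

```bash
python3 -m jog '[[[0.2,0,0,0.03,0],[0.2,0,0,0.06,0],[0.2,0,0,0.08,0],[0.2,0,0,0.097,0],[0.2,0,0,0.097,0]]]'
python3 -m jog '[[[0.2,0,0,0,0],[0.2,0,0,0,0],[-1,0,0,0,0],[-1,0,0,0,0],[-1,0,0,0,0]]]' 45
python3 -m jog '[[[-1,0,0,0,0],[-1,0,0,0,0],[-1,0,0,0,0],[-1,0,0,0,0],[-1,0,0,0,0]]]'
python3 -m jog '[[[-1,0,0,-0.03,0],[-1,0,0,-0.07,0],[-1,0,0,-0.11,0],[-1,0,0,-0.15,0],[-1,0,0,-0.19,0]]]'
python3 -m jog '[[[-1,0,0,-0.01,-0.12],[-1,0,0,-0.01,-0.24],[-1,0,0,-0.01,-0.36],[-1,0,0,-0.01,-0.48],[-1,0,0,-0.01,-0.6]]]'
python3 -m jog '[[[-1,0,0,0,-0.12],[-1,0,0,0,-0.24],[-1,0,0,0,-0.36],[-1,0,0,0,-0.422],[-1,0,0,0,-0.422]]]'

```

```text
time: 11.13
tool_pos: [0.5559, 0.2996, 0.0318]
tool_rot: [-3.141, 0.007, 0.386]
contact_force: [-0.9, -0.6, -1.0]
opening: 0.0548
grip_force: 0.0
time: 11.55
tool_pos: [0.5588, 0.3008, 0.0369]
tool_rot: [-3.142, -0.002, 0.384]
contact_force: [0.5, -0.8, -0.6]
opening: 0.0396
grip_force: 0.0
time: 11.97
tool_pos: [0.5587, 0.3006, 0.0366]
tool_rot: [3.141, -0.001, 0.384]
contact_force: [-1.5, -1.3, 6.5]
opening: 0.034
grip_force: 45.0
time: 12.38
tool_pos: [0.5574, 0.3003, 0.2265]
tool_rot: [-3.141, 0.002, 0.384]
contact_force: [1.5, -0.0, -3.7]
opening: 0.0342
grip_force: 45.0
time: 12.8
tool_pos: [0.5576, 0.3004, 0.2346]
tool_rot: [-3.14, 0.002, 0.99]
contact_force: [0.3, 0.5, -4.2]
opening: 0.0341
grip_force: 45.0
time: 13.22
tool_pos: [0.5576, 0.3005, 0.2345]
tool_rot: [-3.139, 0.001, 1.408]
contact_force: [0.6, -0.4, -3.8]
opening: 0.034
grip_force: 45.0
```

```bash
python3 -m jog '[[[-1,-0.03,0.004,0,0],[-1,-0.065,0.008,0,0],[-1,-0.1,0.013,0,0],[-1,-0.135,0.017,0,0],[-1,-0.17,0.022,0,0]]]'
python3 -m jog '[[[-1,-0.035,0.004,0,0],[-1,-0.07,0.008,0,0],[-1,-0.105,0.013,0,0],[-1,-0.14,0.017,0,0],[-1,-0.175,0.022,0,0]]]'
python3 -m jog '[[[-1,-0.035,0.004,0,0],[-1,-0.07,0.008,0,0],[-1,-0.105,0.013,0,0],[-1,-0.14,0.017,0,0],[-1,-0.163,0.022,0,0]]]'
python3 -m jog '[[[-1,0,0,0,0],[-1,0,0,0,0],[-1,0,0,0,0]]]'
python3 - <<'E'
from h import *
s=robot.observe();print(s["tool_pos"],s["tool_rot"],s["time"],s["qpos"][5])
im=robot.read_camera("wrist")[:,:,::-1].copy()
cv2.imwrite("pics/w5.png",im)
c=cam("wrist",s);print(proj(c,[[.5515,-.1418,.057]]))
cv2.imwrite("pics/w5c.png",cv2.resize(im[40:240,150:410],None,fx=3,fy=3,interpolation=cv2.INTER_CUBIC))
E
```

```text
time: 13.63
tool_pos: [0.5512, 0.1279, 0.235]
tool_rot: [-3.14, 0.0, 1.404]
contact_force: [1.1, -0.2, -3.5]
opening: 0.0335
grip_force: 45.0
time: 14.05
tool_pos: [0.5442, -0.0484, 0.2353]
tool_rot: [-3.14, -0.0, 1.403]
contact_force: [0.6, 0.6, -4.1]
opening: 0.0337
grip_force: 45.0
time: 14.47
tool_pos: [0.5389, -0.2144, 0.235]
tool_rot: [-3.14, 0.0, 1.401]
contact_force: [0.8, -0.0, -4.1]
opening: 0.0334
grip_force: 45.0
time: 14.72
tool_pos: [0.5396, -0.2107, 0.2351]
tool_rot: [-3.14, -0.001, 1.404]
contact_force: [0.6, 0.2, -4.3]
opening: 0.0338
grip_force: 45.0
[ 0.53962049 -0.21069076  0.23509812] [-3.14030412e+00 -1.18056130e-03  1.40439283e+00] 14.7167 -0.33864434550229516
[[278.92801645 126.81001185]]
```

View pics/w5c.png

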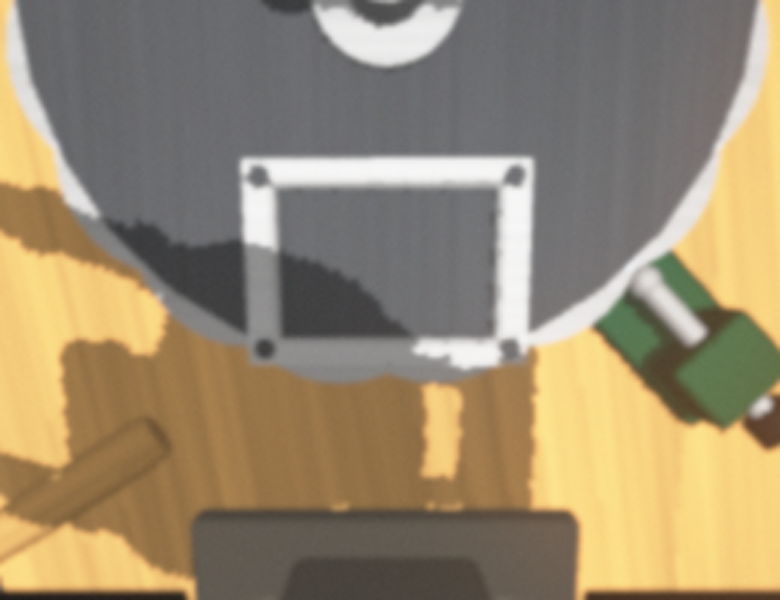

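The crop shows the oblong pocket with corners at (275,185), (500,183), (497,338) and (280,337), and bolt holes at (258,176), (516,175), (510,348) and (264,349). The held flange's far edge is at y=512, from x=192 to 580.

```bash
python3 - <<'E'
from h import *
s=robot.observe();c=cam("wrist",s)
f=lambda a:np.array(a,float)/3+[150-.33,40-.33]
Rm=R.from_euler("xyz",s["tool_rot"]).as_matrix();ti=lambda w:(w-s["tool_pos"])@Rm
for n,p,z in(("pocket",[(275,185),(500,183),(497,338),(280,337)],.056),("plate",[(241,158),(533,157),(524,366),(252,363)],.057),("holes",[(258,176),(516,175),(510,348),(264,349)],.057)):
    w=ray(c,f(p),z);t=ti(w);cc=cv2.minAreaRect((t[:,:2]*1000).astype(np.float32))
    print(n,w.mean(0),"tool",t.mean(0),[np.degrees(np.arctan2(*(b-a)[:2])) .round(2) for a,b in((t[0],t[1]),(t[3],t[2]))],cc)
z=s["tool_pos"][2]-.0246+.010
t=ti(ray(c,f([(205,512),(567,512),(192,525),(580,525)]),z));print("held",t)
E
```

```text
pocket [ 0.55163602 -0.14163531  0.056     ] tool [0.06945502 0.00060612 0.1793687 ] [np.float64(0.51), np.float64(-0.22)] ((69.22021484375, 0.5930366516113281), (73.77885437011719, 49.97940444946289), 89.49034881591797)
plate [ 0.55139832 -0.14207729  0.057     ] tool [0.06898096 0.00044333 0.1783684 ] [np.float64(0.21), np.float64(-0.58)] ((68.65953826904297, 0.3497467041015625), (94.6876220703125, 67.23306274414062), 89.79086303710938)
holes [ 0.55121054 -0.14211183  0.057     ] tool [0.068916   0.0002638  0.17836851] [np.float64(0.24), np.float64(0.27)] ((68.92483520507812, 0.36455535888671875), (84.02729034423828, 55.69511413574219), 89.73458862304688)
held [[ 0.0247626  -0.0322971   0.0146566 ]
 [ 0.02482842  0.03225369  0.01459244]
 [ 0.02236191 -0.03473407  0.01465665]
 [ 0.02243437  0.03469102  0.01458765]]
```

```bash
python3 -m jog '[[[-1,0.03,0,0,0],[-1,0.06,0,0,0],[-1,0.068,0,0.01,0],[-1,0.068,0,0.04,0],[-1,0.068,0,0.08,0]]]'
python3 -m jog '[[[-1,0,0.0004,0.03,0],[-1,0,0.0004,0.05,0],[-1,0,0.0004,0.06,0],[-1,0,0.0004,0.066,0],[-1,0,0.0004,0.066,0]]]'
python3 -m jog '[[[-1,0,0,0,0],[-1,0,0,0,0]]]'
python3 -m jog '[[[-1,0,0,0.003,0],[-1,0,0,0.006,0],[-1,0,0,0.009,0],[-1,0,0,0.009,0],[-1,0,0,0.009,0]]]'
```

```text
time: 15.18
tool_pos: [0.5534, -0.1428, 0.1581]
tool_rot: [3.133, 0.002, 1.409]
contact_force: [1.7, -1.0, -4.4]
opening: 0.0337
grip_force: 45.0
time: 15.6
tool_pos: [0.5514, -0.1437, 0.0892]
tool_rot: [-3.141, -0.0, 1.407]
contact_force: [0.2, -0.3, -3.5]
opening: 0.0337
grip_force: 45.0
time: 15.77
tool_pos: [0.5525, -0.1447, 0.0913]
tool_rot: [3.139, 0.001, 1.406]
contact_force: [0.9, 0.8, -3.5]
opening: 0.034
grip_force: 45.0
time: 16.18
tool_pos: [0.5513, -0.1444, 0.0805]
tool_rot: [-3.141, -0.0, 1.406]
contact_force: [0.6, 0.4, -3.5]
opening: 0.0335
grip_force: 45.0
```

```bash
python3 -m jog '[[[-1,0.001,0,0,0],[-1,0.001,0,0.0015,0],[-1,0.001,0,0.003,0],[-1,0.001,0,0.0035,0],[-1,0.001,0,0.0035,0]]]'
python3 -m jog '[[[-1,0,0,0.001,0],[-1,0,0,0.002,0],[-1,0,0,0.003,0],[-1,0,0,0.003,0]]]'
```

```text
time: 16.6
tool_pos: [0.5515, -0.1433, 0.077]
tool_rot: [-3.141, -0.0, 1.406]
contact_force: [-0.6, -0.4, -3.7]
opening: 0.0338
grip_force: 45.0
time: 16.93
tool_pos: [0.5517, -0.1435, 0.0746]
tool_rot: [3.141, 0.0, 1.406]
contact_force: [-1.3, 1.0, -0.2]
opening: 0.0339
grip_force: 45.0
```

```bash
python3 -m jog '[[[-1,0,0,0.0005,0],[-1,0,0,0.001,0],[-1,0,0,0.001,0]]]'
python3 -m jog '[[[0.2,0,0,0,0],[0.2,0,0,0,0],[0.2,0,0,0,0],[0.2,0,0,-0.02,0],[0.2,0,0,-0.06,0]]]'
python3 -m jog '[[[0.2,0,0,-0.04,0],[0.2,0,0,-0.08,0],[0.2,0,0,-0.12,0],[0.2,0.02,0,-0.12,0],[0.2,0.05,0,-0.12,0]]]'
python3 -m jog '[[[0.2,0.02,0,0,-0.12],[0.2,0.037,0,0,-0.24],[0.2,0.037,0,0,-0.36],[0.2,0.037,0,0,-0.48],[0.2,0.037,0,0,-0.6]]]'
python3 -m jog '[[[0.2,0,0,0,-0.12],[0.2,0,0,0,-0.24],[0.2,0,0,0,-0.36],[0.2,0,0,0,-0.48],[0.2,0,0,0,-0.6]]]'
python3 -m jog '[[[0.2,0,0,0,-0.12],[0.2,0,0,0,-0.24],[0.2,0,0,0,-0.36],[0.2,0,0,0,-0.374],[0.2,0,0,0,-0.374]]]'
python3 - <<'E'
from h import *
s=robot.observe();print(s["tool_pos"],s["tool_rot"],s["time"],s["qpos"])
a=robot.read_camera("wrist")[:,:,::-1].copy();b=robot.read_camera("top")[:,:,::-1].copy()
cv2.imwrite("pics/w6.png",a);cv2.imwrite("pics/t6.png",b)
c=cam("wrist",s);print(proj(c,[[.5653,-.0579,.14]]))
S=robot.read_camera("scene")[:,:,::-1].copy();cv2.imwrite("pics/s6.png",S)
t=cv2.resize(S[180:310,215:385],(392,300),interpolation=cv2.INTER_CUBIC);t2=cv2.resize(b[135:245,235:365],(400,300),interpolation=cv2.INTER_CUBIC)[:,:392]
cv2.imwrite("pics/m6.png",np.vstack([np.hstack([t,t2]),cv2.resize(a[60:360],(784,300))]) if 0 else np.vstack([np.hstack([t,t2]),cv2.resize(a[40:254,:],(784,300))]))
E
```

```text
time: 17.18
tool_pos: [0.5518, -0.1435, 0.0745]
tool_rot: [3.141, 0.0, 1.406]
contact_force: [-3.9, 1.8, 8.1]
opening: 0.0341
grip_force: 45.0
time: 17.6
tool_pos: [0.549, -0.1424, 0.1293]
tool_rot: [-3.132, -0.002, 1.406]
contact_force: [0.4, 0.3, -0.5]
opening: 0.0547
grip_force: 0.0
time: 18.02
tool_pos: [0.5611, -0.096, 0.2563]
tool_rot: [3.135, 0.002, 1.402]
contact_force: [0.4, -0.1, -0.8]
opening: 0.055
grip_force: 0.0
time: 18.43
tool_pos: [0.5661, -0.057, 0.2531]
tool_rot: [3.141, -0.0, 2.013]
contact_force: [0.1, -0.4, -0.2]
opening: 0.0551
grip_force: 0.0
time: 18.85
tool_pos: [0.566, -0.0576, 0.253]
tool_rot: [3.142, -0.0, 2.612]
contact_force: [-0.1, -0.6, -0.2]
opening: 0.055
grip_force: 0.0
time: 19.27
tool_pos: [0.566, -0.0576, 0.2531]
tool_rot: [3.141, 0.0, 2.977]
contact_force: [-0.5, 0.2, 0.2]
opening: 0.055
grip_force: 0.0
[ 0.56599    -0.05760967  0.25308561] [3.14145029e+00 4.34720682e-06 2.97724248e+00] 19.2667 [-2.36212399e-01  4.10369919e-01  1.36847851e+00  1.45443840e-04
  1.36275012e+00 -1.64268859e+00]
[[277.00414062 209.42920035]]
```

View pics/m6.png

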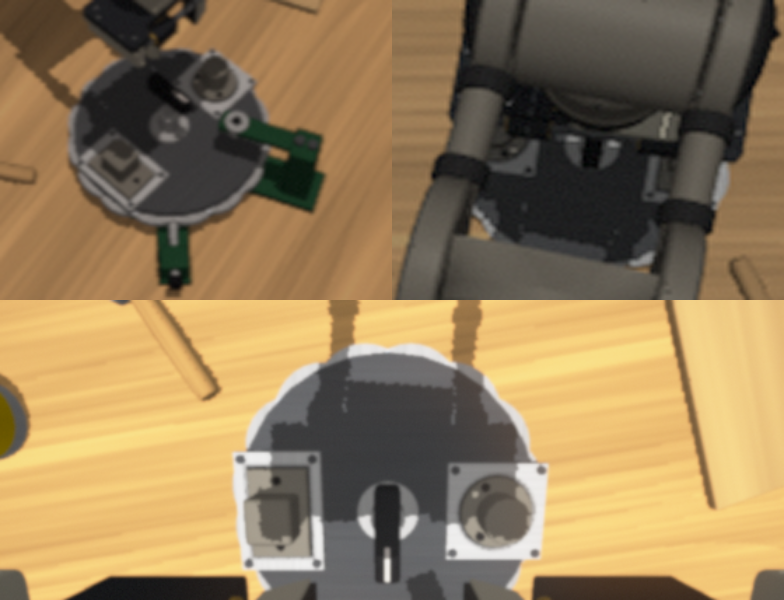

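Both castings lie flat in their nests and the dial is still on its start. The bar handle is vertical in the wrist view at about (276,207), which matches the prediction of (277,209). Now grip the handle.

```bash
python3 -m jog '[[[0.1,0.0015,-0.0008,0.03,0],[0.1,0.0015,-0.0008,0.06,0],[0.1,0.0015,-0.0008,0.09,0],[0.1,0.0015,-0.0008,0.115,0],[0.1,0.0015,-0.0008,0.125,0]]]'
python3 -m jog '[[[0.1,0,0,0.006,0],[0.1,0,0,0.01,0],[0.1,0,0,0.01,0],[0.1,0,0,0.01,0]]]'
python3 -m jog '[[[-1,0,0,0,0],[-1,0,0,0,0],[-1,0,0,0,0],[-1,0,0,0,0],[-1,0,0,0,0]]]' 50
python3 -m jog '[[[-1,0,0,0,0],[-1,0,0,0,0],[-1,0,0,0,0],[-1,0,0,0,0],[-1,0,0,0,0]]]'
```

```text
time: 19.83
tool_pos: [0.5624, -0.0577, 0.1247]
tool_rot: [3.141, -0.006, 2.978]
contact_force: [0.1, -0.2, -0.5]
opening: 0.0502
grip_force: 0.0
time: 20.17
tool_pos: [0.5651, -0.0583, 0.1195]
tool_rot: [-3.142, 0.002, 2.979]
contact_force: [-0.9, -0.4, -0.3]
opening: 0.0502
grip_force: 0.0
time: 20.58
tool_pos: [0.5644, -0.0581, 0.1185]
tool_rot: [3.142, 0.0, 2.98]
contact_force: [0.9, -0.9, 0.7]
opening: 0.0216
grip_force: 0.0
time: 21.0
tool_pos: [0.5642, -0.059, 0.1184]
tool_rot: [-3.141, 0.0, 2.98]
contact_force: [-1.8, -4.1, 1.8]
opening: 0.0156
grip_force: 50.0
```

```bash
python3 -m jog '[[[-1,0,0,0,0.1],[-1,0,0,0,0.2],[-1,0,0,0,0.3],[-1,0,0,0,0.393],[-1,0,0,0,0.393]]]'
python3 - <<'E'
from h import *
s=robot.observe();print(s["torque"],s["contact_force"],s["tool_rot"])
E
python3 -m jog '[[[-1,0,0,0,0.1],[-1,0,0,0,0.2],[-1,0,0,0,0.3],[-1,0,0,0,0.393],[-1,0,0,0,0.393]]]'
python3 -m jog '[[[-1,0,0,0,0.1],[-1,0,0,0,0.2],[-1,0,0,0,0.3],[-1,0,0,0,0.36],[-1,0,0,0,0.392]]]'
python3 -m jog '[[[-1,0,0,0,0],[-1,0,0,0,0],[-1,0,0,0,0],[-1,0,0,0,0],[-1,0,0,0,0]]]'
python3 - <<'E'
from h import *
s=robot.observe();print(s["torque"],s["contact_force"],s["tool_rot"],s["time"])
im=robot.read_camera("wrist")[:,:,::-1].copy();cv2.imwrite("pics/w7.png",im)
S=robot.read_camera("scene")[:,:,::-1].copy();cv2.imwrite("pics/s7.png",S)
cv2.imwrite("pics/m7.png",np.hstack([cv2.resize(S[170:320,205:385],(480,400),interpolation=cv2.INTER_CUBIC),cv2.resize(im,None,fx=.57,fy=.952)]))
E
```

```text
time: 21.42
tool_pos: [0.5644, -0.0586, 0.1184]
tool_rot: [-3.141, 0.001, 2.583]
contact_force: [-1.7, -3.7, 1.4]
opening: 0.0154
grip_force: 50.0
[-0.74087804  0.24809044 -0.21533059] [-1.72642728 -3.71023689  1.40576082] [-3.14123361e+00  5.22957000e-04  2.58300677e+00]
time: 21.83
tool_pos: [0.5646, -0.0584, 0.1184]
tool_rot: [3.141, 0.001, 2.193]
contact_force: [0.8, -3.6, 0.5]
opening: 0.0156
grip_force: 50.0
time: 22.25
tool_pos: [0.5649, -0.0583, 0.1184]
tool_rot: [3.14, 0.001, 1.804]
contact_force: [2.6, -3.3, -0.0]
opening: 0.0151
grip_force: 50.0
time: 22.67
tool_pos: [0.5649, -0.0583, 0.1184]
tool_rot: [3.14, 0.001, 1.803]
contact_force: [3.9, -3.6, 0.3]
opening: 0.0157
grip_force: 50.0
[-0.5565921  -0.43099917 -0.16651803] [ 3.92263509 -3.58661255  0.32475392] [3.14020492e+00 5.24584794e-04 1.80326006e+00] 22.6667
```

View pics/m7.png

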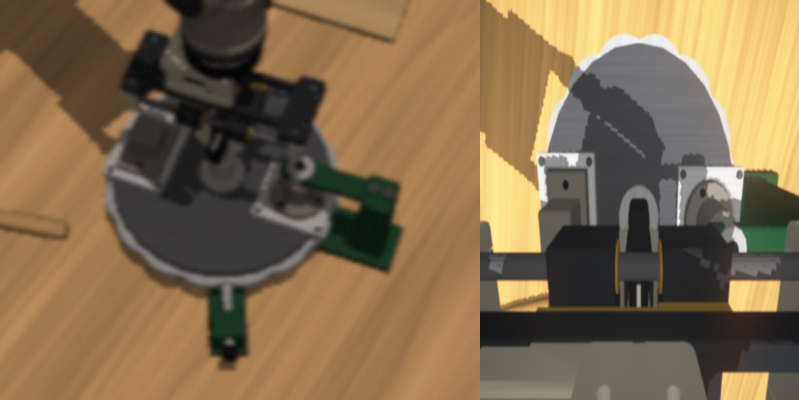

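The round casting lies under the bush and the tool has turned 1.177 rad. The residual torque of -0.17 N m suggests the dial wants to go slightly further clockwise, so I'll trim in small steps.

```bash
P='from cell import robot;s=robot.observe();print("TZ",s["torque"].round(3),s["tool_rot"][2])'
python3 -m jog '[[[-1,0,0,0,0.01],[-1,0,0,0,0.01],[-1,0,0,0,0.01]]]' | head -1; python3 -c "$P"
python3 -m jog '[[[-1,0,0,0,0.01],[-1,0,0,0,0.01],[-1,0,0,0,0.01]]]' | head -1; python3 -c "$P"
python3 -m jog '[[[-1,0,0,0,0],[-1,0,0,0,0],[-1,0,0,0,0]]]' | head -1; python3 -c "$P"
```

```text
time: 23.02
TZ [-0.639 -0.451  0.308] 1.794110146944917
time: 23.27
TZ [-0.635 -0.473  0.552] 1.784845638806282
time: 23.52
TZ [-0.631 -0.474  0.53 ] 1.7848946134876362
```

```bash
P='from cell import robot;s=robot.observe();print("TZ",s["torque"].round(3),s["tool_rot"][2],s["contact_force"],s["grip_force"])'
python3 -m jog '[[[-1,0,0,0,-0.008],[-1,0,0,0,-0.016],[-1,0,0,0,-0.016],[-1,0,0,0,-0.016],[-1,0,0,0,-0.016]]]' | head -1; python3 -c "$P"
```

```text
time: 23.93
TZ [-0.655 -0.474 -0.057] 1.79939702223513 [ 4.55308749 -3.39660944 -0.30419999] 49.9999862909317
```

```bash
python3 -m jog '[[[-1,0,0,0,0],[-1,0,0,0,0],[-1,0,0,0,0]]]'; python3 -c "from cell import robot;print(robot.hand_in())"
```

```text
time: 24.18
tool_pos: [0.5649, -0.0583, 0.1183]
tool_rot: [3.14, 0.001, 1.799]
contact_force: [4.5, -2.6, -0.3]
opening: 0.0156
grip_force: 50.0
the job is handed in; nothing more can be done
None
```

I handed the job in at 24.2 s: both castings are seated in their matching nests, and the dial has been turned clockwise about 1.18 rad to the third stop (1.178), with the handle still gripped at 50 N. The round casting is under the bush; hand-in gave no verdict.

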